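# Find the worn shock mount on the engraving bench and mark it

### The job

Find out which of the three spring mounts on the steel plate has gone soft: press each rubber pad at least halfway down, one after another, starting with the robot's left one, then the middle, then the right. Only after all three have been tried, push the brass tag beyond the softest pad fully down, and leave the other two tags standing. Do it all by pushing with the fingertips: do not pull up or pick up anything, and leave the things lying around where they are.

Things in the scene. Friction and masses are not known exactly. Their poses are not given: they have to be found in the camera images.
- fixture: Fixed steel base plate, 165 (x) x 330 (y) x 12 mm, with three spring mounts in a row along its y and a grey tag housing 75 mm beyond each. Origin: centre of its underside, on the bench; x points away from the robot (turned up to about 20 degrees), y to the robot's left, z up. Nothing on it is higher than 58 mm above the bench.
- pad_left (a point): Top centre of the unpressed black pad at the robot's left (fixture +y): 56 mm above the bench, at x -30, y 100 mm on the fixture; the point does not follow the pad. The pad goes straight down 14 mm at most, to a stop, and springs back. Rubber disc 48 mm across, 8 mm thick, on a coil spring over an aluminium cup; the three look the same and which is softest changes from run to run.
- pad_middle (a point): Top centre of the unpressed black pad in the middle: 56 mm above the bench, at x -30, y 0 mm on the fixture; the point does not follow the pad. The pad goes straight down 14 mm at most, to a stop, and springs back. Pressed 8 mm down, the softest of the three pushes back with 4 to 5 N, the next with 9 to 10 N, the stiffest with about 15 N; force grows evenly with depth from a small preload.
- pad_right (a point): Top centre of the unpressed black pad at the robot's right (fixture -y): 56 mm above the bench, at x -30, y -100 mm on the fixture; the point does not follow the pad. The pad goes straight down 14 mm at most, to a stop, and springs back. Built like the others, but for the spring.
- tag_left (a joint): How far the tag at the robot's left (fixture +y) is pushed down, in m: about 0 to 0.002 at the start (standing up), 0.014 fully down at its stop. It takes about 3 N to move and stays where it is left. Negative values mean that it is pulled up out of its housing (at most 0.010).
- tag_left_top (a point): Top centre of the tag at the robot's left (fixture +y), moving with it: a brass plate with flat head 14 x 26 (fixture x, y) x 5 mm, at x 45, y 100 mm on the fixture, 75 mm beyond its pad. At joint value 0 the top is 54 mm above the bench, 20 mm above its 30 x 40 mm grey housing; fully down it is at 40 mm, 6 mm above the housing. It moves straight down.
- tag_middle (a joint): How far the tag in the middle is pushed down, in m: about 0 to 0.002 at the start (standing up), 0.014 fully down at its stop. It takes about 3 N to move and stays where it is left. Negative values mean that it is pulled up out of its housing (at most 0.010).
- tag_middle_top (a point): Top centre of the tag in the middle, moving with it: a brass plate with flat head 14 x 26 (fixture x, y) x 5 mm, at x 45, y 0 mm on the fixture, 75 mm beyond its pad. At joint value 0 the top is 54 mm above the bench, 20 mm above its 30 x 40 mm grey housing; fully down it is at 40 mm, 6 mm above the housing. It moves straight down.
- tag_right (a joint): How far the tag at the robot's right (fixture -y) is pushed down, in m: about 0 to 0.002 at the start (standing up), 0.014 fully down at its stop. It takes about 3 N to move and stays where it is left. Negative values mean that it is pulled up out of its housing (at most 0.010).
- tag_right_top (a point): Top centre of the tag at the robot's right (fixture -y), moving with it: a brass plate with flat head 14 x 26 (fixture x, y) x 5 mm, at x 45, y -100 mm on the fixture, 75 mm beyond its pad. At joint value 0 the top is 54 mm above the bench, 20 mm above its 30 x 40 mm grey housing; fully down it is at 40 mm, 6 mm above the housing. It moves straight down.
- brush: Loose bench brush with dark wooden back and black bristles, 50 x 130 x 45 mm, bristles down, beside the plate at the robot's left. Origin: centre of its underside; long along its y. Leave alone.
- wax_plate: Loose blue wax plate 75 x 42 x 12 mm with two silver beads stuck on it (29 mm high in all), beside the plate at the robot's right. Origin: centre of its underside. Leave alone.
- stone_block: Loose grey stone on a pale board, 85 x 75 x 40 mm, beyond the plate. Origin: centre of its underside. Leave alone.
- screwdriver: Loose yellow-handled screwdriver, 170 mm long and under 35 mm thick, lying on the bench beyond the plate. Origin: on the bench under its middle; it lies along its x. Leave alone.

How it is judged:
By the outcome, as a careful person would: the job done as asked, in the order asked, and still so for the second after the job is handed in, with the robot touching nothing.
It also fails if it takes over 45 s, if anything falls off the work surface, if the arm or the gripper's body presses on something with over 40 N, if the wrist force passes 120 N, or if a joint passes its speed limit or range.

### The arm

A 6-joint arm with a two-finger parallel gripper is mounted at the origin on the work surface. World frame = base frame: x ahead of the robot, y to its left, z up, the work surface at z = 0. Lengths are in mm, angles in rad, forces in N, time in s.
With the tool pointing down it reaches from about 300 to 775 mm from the base axis. Payload 14.6 kg.
Tool frame: the origin (TCP) lies at the very end of the fingers, on their centre line; the grasp point (between the pads) lies 19 mm behind it; z points along the fingers, y is the line along which they close (so a half turn about z gives the same grasp; the last joint's range is limited). The gripper opens to 94 mm and grips with 3 to 60 N. Pads are 16 mm wide; open, the fingers measure 119 mm over their backs; the gripper's body (75 mm by 177 mm) begins 78 mm behind the grasp point.
Start: joints at [-1.196, 0.3, 1.521, -0, 1.321, -0.067], TCP at [235.154, -497.184, 205.446] pointing down, gripper open.
Joint ranges: [-3.03, 3.03], [-0.79, 2.21], [0.23, 2.52], [-1.04, 4.18], [0, 3.07], [-2.55, 2.55]. Speed limits (rad/s): [2.22, 2.22, 2.57, 3.14, 3.14, 3.14].

### API

Orientations are given as a unit quaternion [x, y, z, w].
In Python, from rig import env gives the robot as it stands. The module is installed in compiled form; this text tells all that it offers. Calls block until the motion is done:
- env.movep(position, orientation): joint-space move of the TCP to a pose.
- env.servo_line(position, frame=None, v=150): straight line of the TCP; frame=None keeps the orientation; v is the mean speed in mm/s.
- env.move_joints(angles): joint-space move.
- env.open() and env.grasp(newtons=None): open the fingers fully, or close them until they stop; newtons is the grip in N (None keeps the last).
- env.wait(seconds).
- env.inverse_kinematics(position, orientation): joint angles nearest the present ones, or None.
- env.observe(): the state.
- env.grab_frame(name): name is "scene" or "top" or "wrist"; returns the picture (384x512x3 uint8, red, green, blue); there is no depth.
- env.camera_info(name): a dict with "mtx" (3x3 intrinsics, pixels), "k1" (the pictures are not rectified: a ray, as slopes to the right and down, at radius r is drawn at 1 + k1 r^2 times it, then the intrinsics apply), "world_from_camera" (4x4, takes a point from camera to world coordinates); the wrist camera has in their place "mount" (4x4, takes a point from camera to tool coordinates, whose origin is the TCP and whose axes are the flange's). Camera axes: x right, y up, looking along -z (the intrinsics and any distortion apply to the point x, -y, -z); pixel columns grow to the right and rows downward; lengths in mm; the calibration is good to about 2 mm. A picture is of the moment at which its call begins: read the wrist's pose just before it. camera_info takes no time and is no camera call.
A pose or a line that the arm cannot do raises env.Unreachable and nothing moves.
- env.finish_job(): hands the job in; it is judged then, once.
Trained networks look in the newest picture that a camera, given by its name, has taken for a name from the list of things; names that differ only in an ending like _2 or _b are one class to them, and where a whole thing is asked for, a point or a joint stands for the part that bears it (a point fixed in the world has none). Each returns a list of dicts, best first, with "conf" (0 to 1); they miss things now and then, are a little off and sometimes report something else, mostly with a low value. They report only what shows in the picture. A call takes as long as a camera call.
- env.look_for(camera, label): "centre" ([column, row] in pixels, amid what is visible of it).
- env.cut_out(camera, label): "mask" (384x512 bool, what is visible of it) and "centre" ([column, row] in pixels, amid what is visible of it).
- env.pinpoint(camera, label): "centre" ([column, row] in pixels: a listed point, or the origin of a listed thing).
The state is a dict: "t": time; "joints": joint angles; "qd": joint speeds; "joint_torque": joint torques, N m; "ee_pos": TCP position; "orientation": TCP orientation; "ft_force": force on the tool from outside, world axes, zero at the start; "torque": the same for the moment, N m; "finger_gap": finger opening in mm; "grasp_force": force on a finger pad.
Only numpy, scipy, OpenCV 4.12 (cv2) and the standard library are available. Lean on these libraries where they do the work, as an engineer would, in place of code of your own. Each camera call takes 0.05 s, during which the arm holds its last target. There are 200 camera calls.

## Working session

There is one attempt and no reset: what is moved stays moved. The work goes in short steps, each a Python script; the robot and the scene stay as the last script left them, time stands still between calls to the robot, and variables do not carry over. Pictures are saved under pics/ and viewed, at most 10 in all, crops included, and the job is handed in when it is done.

```bash
mkdir -p pics; cat > h.py <<'E'
import numpy as np, cv2
from rig import env
def ray(cam,px):
    c=env.camera_info(cam);K=np.array(c["mtx"],float);T=np.array(c["world_from_camera"],float)
    p=cv2.undistortPoints(np.array([[px]],float),K,np.array([c["k1"],0,0,0],float))[0,0]
    return T[:3,3],T[:3,:3]@np.array([p[0],-p[1],-1.])
def at_z(cam,px,z):
    o,d=ray(cam,px);return o+d*(z-o[2])/d[2]
E
python3 - <<'E'
from h import *
for cam in("top","scene"):
    im=env.grab_frame(cam);cv2.imwrite(f"pics/{cam}.png",im[:,:,::-1])
    for l,z in[("fixture",0),("pad_left",56),("pad_middle",56),("pad_right",56),("tag_left_top",53),("tag_middle_top",53),("tag_right_top",53)]:
        for r in env.pinpoint(cam,l)[:2]: print(cam,l,np.round(r["centre"],1),round(r["conf"],2),at_z(cam,r["centre"],z).round(1))
o=env.observe();print(o["t"],o["orientation"],o["ft_force"],o["finger_gap"])
E
```

```text
top fixture [268.5 212.4] 0.78 [595.6 -23.6   0. ]
top pad_left [229.7 222.7] 0.7 [566.8  80.4  56. ]
top pad_middle [266.7 223.7] 0.85 [565.3 -17.   56. ]
top tag_left_top [226.9 195.9] 0.55 [637.4  89.   53. ]
top tag_middle_top [266.5 196.9] 0.46 [636.1 -15.8  53. ]
top tag_right_top [303.9 198.6] 0.38 [ 632.8 -115.    53. ]
scene fixture [246.1 198.5] 0.74 [598.2  -5.5   0. ]
scene pad_left [282.4 173.6] 0.75 [561.3  84.5  56. ]
scene pad_middle [242.9 170.1] 0.76 [552.4 -16.1  56. ]
scene pad_right [203.3 169.4] 0.92 [ 555.  -117.5   56. ]
scene tag_left_top [283.6 195.7] 0.52 [641.4  86.7  53. ]
scene tag_middle_top [240.7 187.9] 0.48 [618.6 -16.9  53. ]
scene tag_right_top [200.  192.1] 0.46 [ 639.1 -113.1   53. ]
0.8 [ 9.75709105e-01  2.19070173e-01  3.34997314e-06 -3.09263272e-05] [0.57953631 0.10571483 0.02899706] 94.05062284519097
```

View pics/top.png

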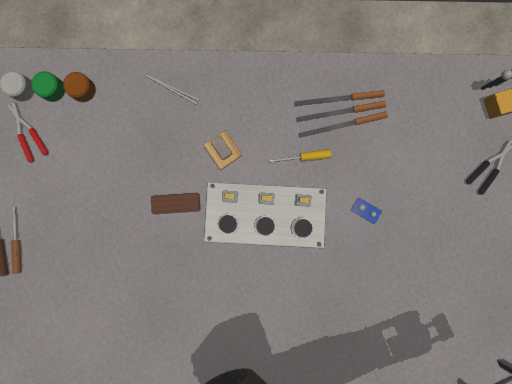

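View pics/scene.png

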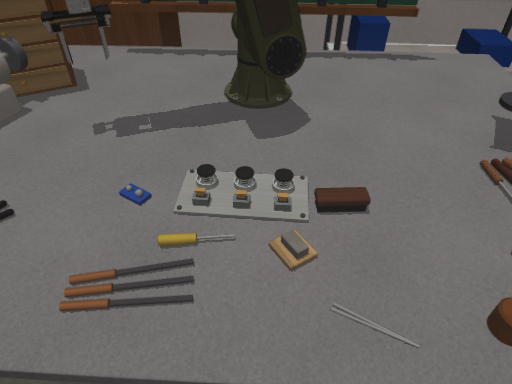

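The top view shows the pads at about (228,224), (265,226) and (303,228), with the yellow tags at (230,196), (267,198) and (304,200). So the plate is yawed about -3°. The network's pad and tag points are off by a few pixels. I'll refine them with the wrist camera from above.

```bash
python3 - <<'E'
from h import *
from scipy.spatial.transform import Rotation as R
env.grasp(10)
env.movep([545,-20,330],[1,0,0,0])
o=env.observe();im=env.grab_frame("wrist");cv2.imwrite("pics/w1.png",im[:,:,::-1])
c=env.camera_info("wrist");T=np.eye(4);T[:3,:3]=R.from_quat(o["orientation"]).as_matrix();T[:3,3]=o["ee_pos"]
W=T@np.array(c["mount"]);np.save("W.npy",W);print(W.round(2),c["mtx"],c["k1"],o["t"],o["ee_pos"],o["finger_gap"],o["ft_force"])
for l in["pad_left","pad_middle","pad_right","tag_left_top","tag_middle_top","tag_right_top","fixture"]:
    for r in env.pinpoint("wrist",l)[:1]: print(l,r)
E
```

```text
[[-0.0000e+00  9.7000e-01  2.3000e-01  6.1245e+02]
 [-1.0000e+00 -0.0000e+00  0.0000e+00 -2.1480e+01]
 [ 0.0000e+00 -2.3000e-01  9.7000e-01  5.0901e+02]
 [ 0.0000e+00  0.0000e+00  0.0000e+00  1.0000e+00]] [[305.36210477   0.         255.77705978]
 [  0.         305.36210477 187.67808406]
 [  0.           0.           1.        ]] -0.06467341737243379 4.3083 [544.93118645 -20.63394896 329.78353857] 0.6612122841075199 [-0.6784387   0.41283007 -0.46933557]
pad_left {'centre': [181.6, 150.2], 'conf': 0.76}
pad_middle {'centre': [249.5, 155.0], 'conf': 0.67}
pad_right {'centre': [418.4, 125.2], 'conf': 0.63}
tag_left_top {'centre': [179.0, 96.6], 'conf': 0.58}
tag_middle_top {'centre': [249.6, 102.7], 'conf': 0.64}
tag_right_top {'centre': [321.6, 104.2], 'conf': 0.75}
fixture {'centre': [253.1, 130.9], 'conf': 0.83}
```

View pics/w1.png

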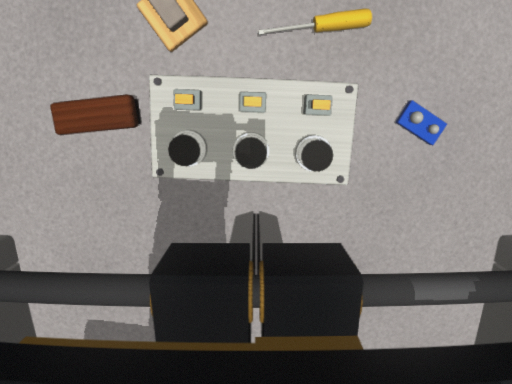

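The wrist view shows the pads at (184,150), (251,152) and (318,155), and the tags at (184,99), (253,101) and (321,104). The network's pad_right is wrong: it reported a spot by the wax plate. I'll segment these blobs and fit the known layout to them.

```bash
python3 - <<'E'
from h import *
from scipy.optimize import least_squares
import json
def rayW(px):
    c=env.camera_info("wrist");W=np.load("W.npy")
    p=cv2.undistortPoints(np.array([[px]],float),np.array(c["mtx"],float),np.array([c["k1"],0,0,0],float))[0,0]
    return W[:3,3],W[:3,:3]@np.array([p[0],-p[1],-1.])
M=np.array([[-30,100],[-30,0],[-30,-100],[45,100],[45,0],[45,-100]],float)
for f,seeds,rf in(("w1",[(184,150),(251,152),(318,155),(184,99),(253,101),(321,104)],rayW),
               ("top",[(228,224),(265,226),(303,228),(230,196),(267,198),(304,200)],lambda p:ray("top",p))):
    im=cv2.imread(f"pics/{f}.png");h=cv2.cvtColor(im,cv2.COLOR_BGR2HSV)
    P=[]
    for i,(u,v) in enumerate(seeds):
        r=24 if f=="w1" else 13
        m=(h[:,:,2]<50) if i<3 else (h[:,:,1]>130)&(h[:,:,2]>110)
        box=np.zeros(m.shape,bool);box[v-r:v+r,u-r:u+r]=1
        n,L,S,C=cv2.connectedComponentsWithStats((m&box).astype(np.uint8))
        k=1+np.argmax(S[1:,4]);px=C[k];o,d=rf(px);z=56 if i<3 else 53
        P.append((o+d*(z-o[2])/d[2])[:2]);print(f,px.round(1),S[k],P[-1].round(1))
    P=np.array(P)
    fn=lambda q:(M@np.array([[np.cos(q[2]),np.sin(q[2])],[-np.sin(q[2]),np.cos(q[2])]])+q[:2]-P)
    s=least_squares(lambda q:fn(q).ravel(),[590,-20,0]);print(s.x,fn(s.x).round(1).tolist())
    json.dump(s.x.tolist(),open(f"fit_{f}.json","w"))
E
```

```text
w1 [183.7 149.9] [169 135  30  30 702] [561.8  85.6]
w1 [250.7 153. ] [236 138  30  29 619] [557.  -14.1]
w1 [310. 167.] [310 167   1   1   1] [ 535.9 -103.2]
w1 [183.6  98.6] [175  94  18  10 168] [635.9  82.8]
w1 [252.1 101. ] [244  97  17   9 150] [632.  -16.3]
w1 [320.7 104. ] [312 100  18   9 154] [ 628.1 -116. ]
[ 5.84310554e+02 -1.28909944e+01 -8.43163798e-02] [[1.0, 3.6], [-2.5, 3.7], [10.1, -6.8], [1.6, 0.2], [-2.8, -0.4], [-7.4, -0.4]]Traceback (most recent call last):
  File "<stdin>", line 18, in <module>
    return _wrapfunc(a, 'argmax', axis=axis, out=out, **kwds)
    return bound(*args, **kwds)
ValueError: attempt to get argmax of an empty sequence
```

```bash
python3 - <<'E'
from h import *
from scipy.optimize import least_squares
import json
M=np.array([[-30,100],[-30,0],[-30,-100],[45,100],[45,0],[45,-100]],float)
im=cv2.imread("pics/w1.png");print(im[155,318],im[152,251])
m=(im.max(2)<95).astype(np.uint8);m[:131]=0;m[179:]=0;m[:,:294]=0;m[:,342:]=0
n,L,S,C=cv2.connectedComponentsWithStats(m);k=1+np.argmax(S[1:,4]);px=C[k]
c=env.camera_info("wrist");W=np.load("W.npy")
p=cv2.undistortPoints(np.array([[px]],float),np.array(c["mtx"],float),np.array([c["k1"],0,0,0],float))[0,0]
d=W[:3,:3]@np.array([p[0],-p[1],-1.]);o=W[:3,3];p3=(o+d*(56-o[2])/d[2])[:2];print(px,S[k],p3)
P=np.array([[561.8,85.6],[557,-14.1],p3,[635.9,82.8],[632,-16.3],[628.1,-116]])
fn=lambda q:(M@np.array([[np.cos(q[2]),np.sin(q[2])],[-np.sin(q[2]),np.cos(q[2])]])+q[:2]-P)
s=least_squares(lambda q:fn(q).ravel(),[590,-20,0],loss="soft_l1");print(s.x,fn(s.x).round(1).tolist())
json.dump(s.x.tolist(),open("fit.json","w"))
# cross-check by top camera: tags
t=cv2.imread("pics/top.png");h=cv2.cvtColor(t,cv2.COLOR_BGR2HSV)
m=((h[:,:,1]>90)&(h[:,:,2]>90)).astype(np.uint8)
for u,v in[(230,196),(267,198),(304,200)]:
    b=np.zeros_like(m);b[v-7:v+8,u-9:u+10]=1;q=cv2.moments(m*b,True);q=(q["m10"]/q["m00"],q["m01"]/q["m00"]);print("top",at_z("top",q,53).round(1))
E
```

```text
[50 52 55] [42 45 46]
[316.67871486 155.23694779] [302 140  31  31 747] [ 553.69599735 -112.54101271]
[ 5.87240891e+02 -1.48200754e+01 -3.93839846e-02] [[-0.6, 0.7], [0.3, 0.5], [-0.4, -1.0], [0.2, 0.5], [0.2, -0.3], [0.2, -0.5]]
top [637.6  83.9  53. ]
top [633.8 -15.7  53. ]
top [ 630.1 -115.1   53. ]
```

```bash
cat >> h.py <<'E'
import json
X,Y,A=json.load(open("fit.json"));X+=1
Q=[np.cos(A/2),np.sin(A/2),0,0]
def fx(x,y): return [X+x*np.cos(A)-y*np.sin(A),Y+x*np.sin(A)+y*np.cos(A)]
E
python3 - <<'E'
from h import *
for y in(100,0,-100):
    p=fx(-30,y);env.movep(p+[85],Q);env.servo_line(p+[64],v=80);env.wait(.3)
    f0=env.observe()["ft_force"]
    for z in(48,45.5):
        env.servo_line(p+[z],v=40);env.wait(.4);o=env.observe()
        print(y,z,o["ee_pos"].round(1),(o["ft_force"]-f0).round(2),o["t"])
    env.servo_line(p+[85],v=100)
E
```

```text
100 48 [562.3  86.3  48.2] [2.91 0.29 5.12] 7.4083
100 45.5 [562.2  86.3  45.6] [1.96 0.51 5.5 ] 8.0583
0 48 [558.7 -13.7  48.3] [0.16 0.5  8.36] 10.7417
0 45.5 [558.8 -13.7  46. ] [-2.3   0.44 11.21] 11.3917
-100 48 [ 554.9 -113.7   48.8] [-2.26  2.25 14.33] 14.0833
-100 45.5 [ 554.9 -113.7   46.6] [-4.59  1.55 17.17] 14.7333
```

The forces at about 8 mm are 5, 8.4 and 14.3 N, so the left mount is the soft one. All three pads went down at least 9.4 mm. Next is the left tag.

```bash
python3 - <<'E'
from h import *
p=fx(45,100);env.movep(p+[85],Q);env.servo_line(p+[60],v=80);env.wait(.3)
f0=env.observe()["ft_force"]
for z in(50,44,41,39.5,38.5,37.5):
    env.servo_line(p+[z],v=40);env.wait(.3);o=env.observe();f=o["ft_force"]-f0
    print(z,o["ee_pos"].round(1),f.round(2),o["t"])
    if f[2]>18:break
env.servo_line(p+[90],v=100)
env.movep([470,-20,330],[1,0,0,0]);im=env.grab_frame("wrist")
a=cv2.resize(im[60:240,80:430],(700,360));im=env.grab_frame("scene");b=cv2.resize(im[155:225,170:310],(700,350))[:240]
cv2.imwrite("pics/end.png",np.vstack([a,b])[:,:,::-1]);print(env.observe()["t"])
E
```

```text
50 [637.1  83.3  50. ] [-0.08  0.78 -0.54] 17.5917
44 [637.1  83.3  44. ] [ 0.92  0.51 -0.57] 18.1917
41 [637.1  83.3  41. ] [ 1.24 -0.02  0.07] 18.7417
39.5 [637.3  83.3  40.2] [-3.08  0.01  6.85] 19.2917
38.5 [637.4  83.4  40.1] [-6.52  0.24 15.2 ] 19.8417
37.5 [637.5  83.3  40. ] [-10.07  -1.29  23.03] 20.3917
22.35
```

View pics/end.png

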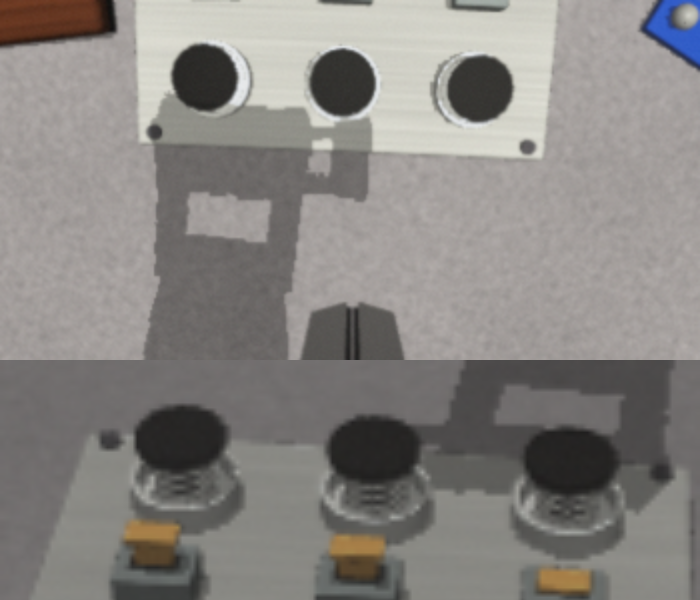

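The scene crop shows the left tag (at right in this view, crop (565,580)) sunk into its housing. The other two, at (152,540) and (357,555), are still standing. The hard stop at 40.0 mm matches "fully down", and the robot is clear of everything.

```bash
python3 -c "
from rig import env
print(env.finish_job())"
```

```text
the job is handed in; nothing more can be done
None
```

The left mount is the soft one (about 5 N at 8 mm, against 8.4 N middle and 14.3 N right); I pressed all three pads in order, pushed the left tag to its stop, left the other two tags standing, and handed the job in at about 22 s.

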